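# Load the closed samples into the transport tray

### The job

Load the transport tray for the pass box: stand each of the four closed sample containers (wide jar, slim bottle, square bottle, oblong case) upright inside the white holder of its own shape and size on the steel tray, right down on the tray. The jar and the slim bottle that have no cap do not belong: leave them standing where they are.

Things in the scene. Friction and masses are not known exactly. Their poses are not given: they have to be found in the camera images.
- jar_center (a point): closed wide sample jar: white, 50 mm diameter, ribbed grey screw cap 47 mm; 64 mm high in all, 100 g. Point: its centre, half-way up, z up. All containers start upright on the black bench (height 0), right of the tray (robot's view), any way round; they and small clutter (bung, tape roll, dish, at most 30 mm high) stand at least 90 mm apart between centres.
- bottle_center (a point): closed slim sample bottle: white round body 30 mm diameter, 60 mm high, ribbed grey screw cap 24 mm diameter on top; 78 mm high in all, about 50 g. Point: its centre, half-way up, z up.
- square_bottle_center (a point): closed square bottle: white body 40 x 40 mm (sides along x and y), 56 mm high, round grey screw cap 28 mm diameter on top; 72 mm high in all, about 90 g. Point: its centre, half-way up, z up.
- case_center (a point): closed oblong sample case: white box 64 mm along its x, 34 mm along its y, with a flat grey lid of the same outline as the top 14 mm; 60 mm high in all, about 100 g. Point: its centre, half-way up, z up.
- open_jar_center (a point): look-alike, to be left alone: the same white jar, 50 mm diameter, without a cap, its mouth (39 mm) open and hollow; 60 mm high. Point: its centre, half-way up, z up.
- open_bottle_center (a point): look-alike, to be left alone: the same white slim bottle, 30 mm diameter, without a cap, its mouth (17 mm) open and hollow; 70 mm high. Point: its centre, half-way up, z up.
- holder_large_round: holder for the wide jar: large white ring, inner diameter 68 mm, outer 78 mm, rim 8 mm high. It is fixed on the flat dark steel transport tray (230 x 230 mm plate, edge 12 mm high), which holds the four holders in a 2 x 2 pattern 108 mm apart in any order. Origin: centre of its underside, z up.
- holder_small_round: holder for the slim bottle: small white ring, fixed on the same tray, inner diameter 48 mm, outer 58 mm, rim 8 mm high. Origin: centre of its underside, z up. All holders have open bottoms: the contents stand on the tray plate, level with the holder's underside, 6 mm above the bench.
- holder_square: holder for the square bottle: white square frame fixed on the same tray, inside 58 x 58 mm along its x and y, walls 5 mm, rim 8 mm high (its top 14 mm above the bench; finger tips must stay above it, so grip containers in the upper half). Origin: centre of its underside, z up.
- holder_oblong: holder for the oblong case: white oblong frame fixed on the same tray, inside 84 mm along its x and 54 mm along its y, walls 5 mm, rim 8 mm high. The case's long side goes along the frame's long side. Origin: centre of its underside, z up.
Mind the look-alikes: they are no part of the job. What is shaped like the part that bears open_jar_center but pink, purple or turquoise is not meant.

How it is judged:
At the end, for the whole second after the job is handed in: Each closed container stands upright (within 0.1 rad) and at rest inside its own holder: within 16 mm of the holder's centre and down on the tray plate (within 3 mm). The open jar and open slim bottle stand upright within 30 mm of where they started (horizontal distance between jar_center and holder_large_round below 0.016 m and z of jar_center in the frame of holder_large_round below 0.035 m and angle between each of jar_center, bottle_center, square_bottle_center, case_center, open_jar_center, open_bottle_center's own z axis and vertical below 0.1 rad and linear speed of each of jar, bottle, square_bottle, case below 0.02 m/s and angular speed of each of jar, bottle, square_bottle, case below 0.2 rad/s and horizontal distance between bottle_center and holder_small_round below 0.016 m and z of bottle_center in the frame of holder_small_round below 0.042 m and horizontal distance between square_bottle_center and holder_square below 0.016 m and z of square_bottle_center in the frame of holder_square below 0.039 m and horizontal distance between case_center and holder_oblong below 0.016 m and z of case_center in the frame of holder_oblong below 0.033 m and distance of each of open_jar_center, open_bottle_center from where it was at the start of the episode below 0.03 m); the robot touches nothing.
It fails at once if the open jar is shifted by more than 30 mm or knocked over (distance of open_jar_center from where it was at the start of the episode above 0.03 m or angle between open_jar_center's own z axis and vertical above 0.6 rad).
It fails at once if the open slim bottle is shifted by more than 30 mm or knocked over (distance of open_bottle_center from where it was at the start of the episode above 0.03 m or angle between open_bottle_center's own z axis and vertical above 0.6 rad).
It also fails if it takes over 112 s, if anything falls off the work surface, if the arm or the gripper's body presses on something with over 40 N, if the wrist force passes 120 N, or if a joint passes its speed limit or range.

### The arm

A 6-joint arm with a two-finger parallel gripper is mounted at the origin on the work surface. World frame = base frame: x ahead of the robot, y to its left, z up, the work surface at z = 0. Lengths are in m, angles in rad, forces in N, time in s.
With the tool pointing down it reaches from about 0.35 to 0.85 m from the base axis. Payload 8.1 kg.
Tool frame: the origin (TCP) lies at the very end of the fingers, on their centre line; the grasp point (between the pads) lies 19 mm behind it (robot.pinch_z is the distance from the TCP to the grasp point, in m); x points along the fingers, z is the direction in which the jaws open and shut, and the axes are right-handed (so a half turn about x gives the same grasp; the last joint's range is limited). The gripper opens to 93 mm and grips with 3 to 60 N. Pads are 15 mm wide; open, the fingers measure 128 mm over their backs; the gripper's body (75 mm by 188 mm) begins 65 mm behind the grasp point.
Start: joints at [1.201, 0.13, 1.488, -0, 1.523, -0.085], TCP at [0.169, 0.576, 0.219] pointing down, gripper open.
Joint ranges: [-2.96, 2.96], [-0.89, 2.26], [0.02, 2.5], [-1.34, 4.48], [0, 2.73], [-2.66, 2.66]. Speed limits (rad/s): [2.39, 2.39, 2.79, 3.14, 3.14, 3.14].

### API

Orientations are given as a rotation vector (axis times angle).
In Python, from plant import robot, optics, ticket gives the robot as it stands.
- The arm moves only by the tool jog_arm, never from a script. Its argument "targets" is a list of rows, each a list of 7 numbers: the shift along the tool's x, y, z in cm, then the turn, a rotation vector about the tool's x, y, z in degrees, then the closure, from 0 (fully open) to 1 (shut). In form: [[dx, dy, dz, ax, ay, az, grip], ...]. A call has 1 to 5 rows; each row is the pose to reach, as a shift and turn from the pose measured when the call began, along the tool's axes at that moment; what a row does not reach only later rows make up. A row lasts 1/8 s, in which the tool goes at most 62.5 mm and 10.7 degrees, less where a joint would pass 70% of its speed; a pose out of reach is approached as far as the arm can. A call with a gripper value outside its range is refused whole. The fingers move at their own pace and stop on an object; "squeeze" is the grip in N (left out, the last holds). Time passes only in rows, so rows that repeat a pose let the fingers close. It gives the time, the measured TCP pose, the force and the opening at its end, in the units of the state.
- robot.read_state(): the state, without advancing time (a new reading comes with each control period).
- optics.read_camera(name): name is "side" or "top" or "wrist"; returns a dict with "frame" (400x640x3 uint8, red, green, blue), "vertical_fov" (degrees; the focal length in pixels is half the picture's height over the tangent of half this angle, whatever the lens; pixels are square), "cx", "cy" (the principal point, pixels), "R" (3x3) and "t" (3): a world point X has camera coordinates R X + t. Camera axes: x right, y down, z forward; pixel columns grow to the right and rows downward; lengths in m; the calibration is good to about 2 mm. A picture is of the moment at which its call begins. There is no depth.
- ticket.close_job(): hands the job in, once; it reports no verdict.
The state is a dict: "t": time; "q": joint angles; "dq": joint speeds; "joint_torque": joint torques, N m; "tool_pos": TCP position; "orientation": TCP orientation; "force": force on the tool from outside, world axes, zero at the start; "wrist_torque": the same for the moment, N m; "opening": finger opening in m.
Only numpy, scipy, OpenCV 4.12 (cv2) and the standard library are available. Lean on these libraries where they do the work, as an engineer would, in place of code of your own. Each camera call takes 0.05 s, during which the arm holds its last target.

## Working session

There is one attempt and no reset: what is moved stays moved. The work goes in short steps, Python scripts to look and compute and a tool call to move; the robot and the scene stay as the last step left them, time stands still between calls to the robot, and variables do not carry over. Pictures are saved under pics/ and viewed, and the job is handed in when it is done.

Besides the shell and the picture viewer there is one more tool, called after "Request:" as name(argument=value, ...), one argument or row to a line, values as JSON. jog_arm: Moves the arm, as the interface text tells. Its arguments: {"type":"object","properties":{"targets":{"type":"array"},"squeeze":{"type":"number"}},"required":["targets"]}

```bash
ls; mkdir -p pics; python3 - <<'E'
from plant import robot, optics, ticket
import cv2,numpy as np
s=robot.read_state(); print(s, robot.pinch_z)
for n in ["top","side","wrist"]:
    c=optics.read_camera(n); cv2.imwrite(f"pics/{n}0.png",c["frame"][:,:,::-1])
    print(n,c["vertical_fov"],c["cx"],c["cy"],np.round(c["R"],3).tolist(),np.round(c["t"],3).tolist(), [k for k in c])
E
```

```text
pics
{'t': 0.0, 'q': array([ 1.20062373e+00,  1.31163605e-01,  1.48927263e+00,  3.36754470e-05,
        1.52296055e+00, -8.54045889e-02]), 'dq': array([-1.28964052e-03, -1.32438804e-03,  6.36508039e-04,  1.97284332e-04,
       -4.38954152e-05, -1.79461773e-03]), 'joint_torque': array([-8.42901250e-05, -5.59843504e+01, -4.91755700e+01,  7.69131398e-02,
        3.54982086e-02, -1.14385659e-04]), 'tool_pos': array([0.16832877, 0.57532702, 0.21758962]), 'orientation': array([-0.99790342,  1.33215072,  0.99636329]), 'force': array([ 0.22880768,  0.11156758, -0.26644549]), 'wrist_torque': array([ 0.01361947, -0.02019165,  0.02982193]), 'opening': 0.09247274120142869} 0.0188
top 56.7796878584386 320.5172731333604 201.47842534242926 [[-0.001, -1.0, 0.023], [-0.984, -0.003, -0.18], [0.18, -0.023, -0.983]] [-0.057, 0.602, 0.757] ['frame', 'vertical_fov', 'cx', 'cy', 'R', 't']
side 53.75870861708642 316.85923568890945 196.28747828546688 [[0.89, -0.456, 0.003], [-0.33, -0.648, -0.687], [0.315, 0.61, -0.727]] [-0.533, 0.17, 0.835] ['frame', 'vertical_fov', 'cx', 'cy', 'R', 't']
wrist 63.522576585871825 321.8443546155388 200.49334175859283 [[0.28, 0.96, -0.001], [0.922, -0.269, 0.278], [0.267, -0.079, -0.96]] [-0.599, -0.032, 0.391] ['frame', 'vertical_fov', 'cx', 'cy', 'R', 't']
```

View pics/top0.png

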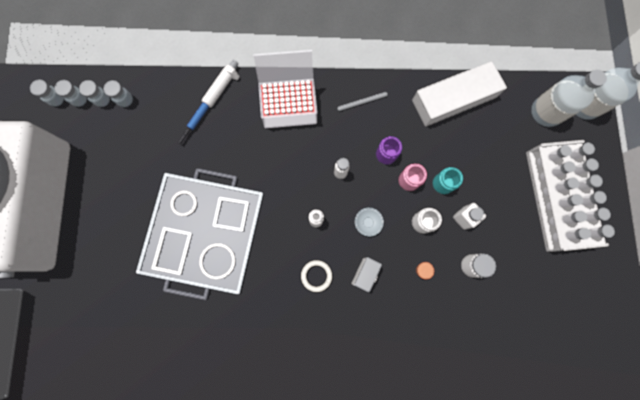

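View pics/side0.png

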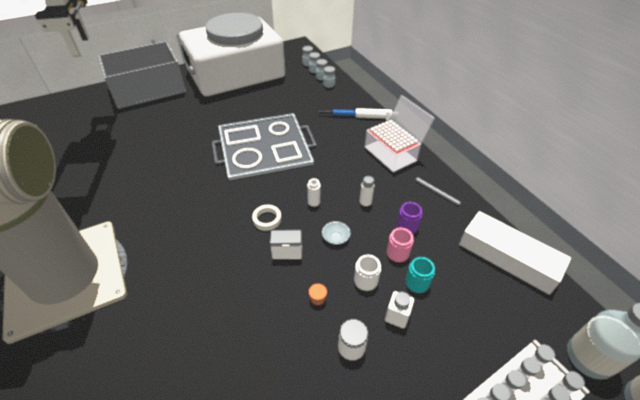

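View pics/wrist0.png

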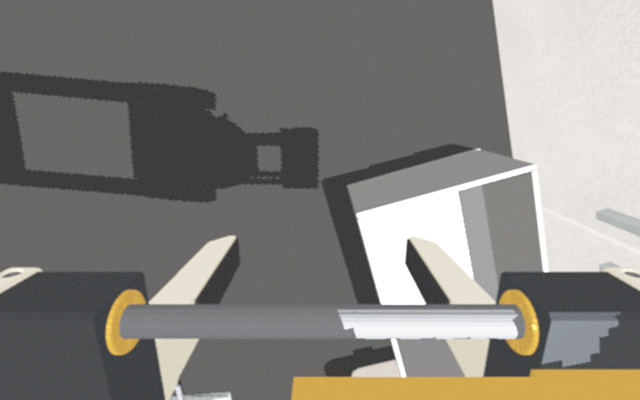

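```bash
python3 - <<'E'
import cv2
t=cv2.imread("pics/top0.png"); s=cv2.imread("pics/side0.png")
cv2.imwrite("pics/topA.png",cv2.resize(t[130:300,290:510],None,fx=3.5,fy=3.5,interpolation=cv2.INTER_CUBIC))
cv2.imwrite("pics/topB.png",cv2.resize(t[160:305,130:270],None,fx=4,fy=4,interpolation=cv2.INTER_CUBIC))
cv2.imwrite("pics/sideA.png",cv2.resize(s[165:365,240:450],None,fx=3,fy=3,interpolation=cv2.INTER_CUBIC))
E
```

```text
(no output)
```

View pics/topA.png

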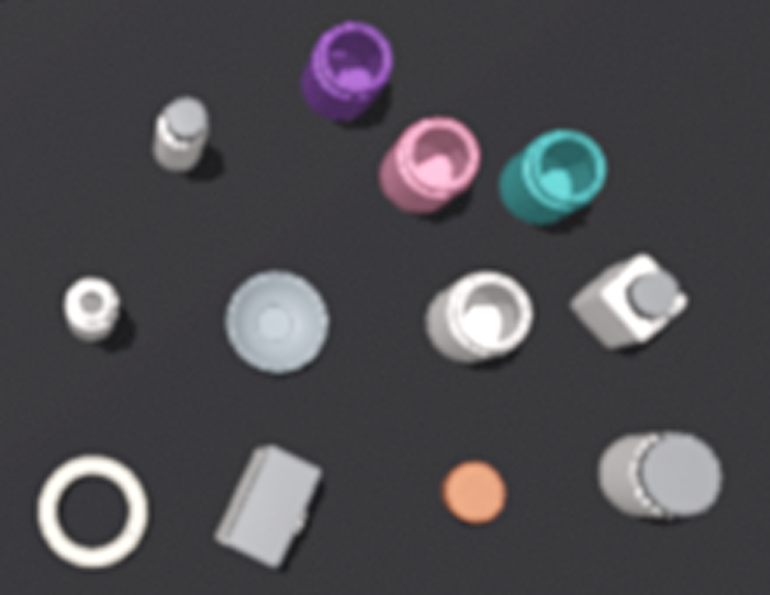

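View pics/topB.png

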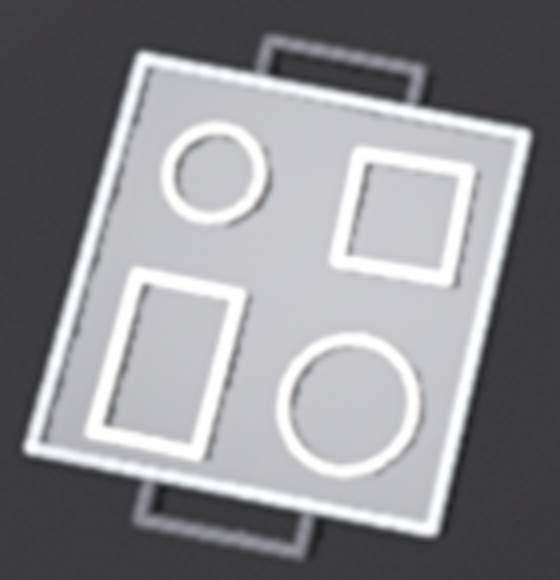

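View pics/sideA.png

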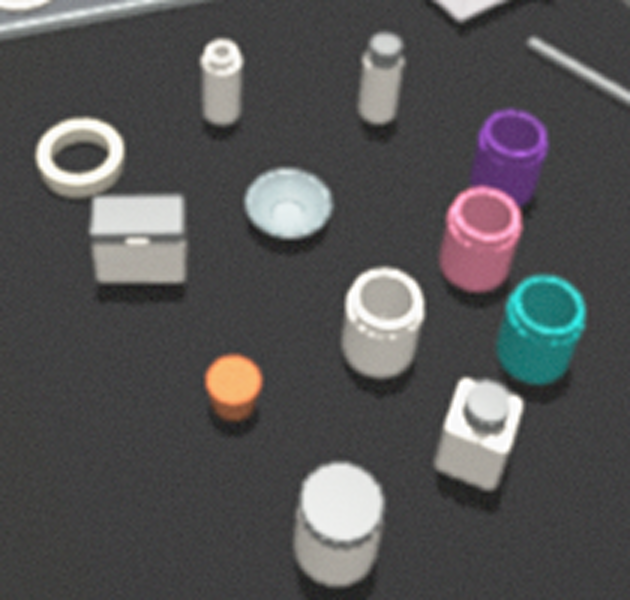

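The closed containers are at about (342,168) slim bottle, (470,214) square bottle, (482,265) jar and (367,274) case in the top view. The open white look-alikes are the bottle at (316,217) and the jar at (427,220), both with visible hollow mouths. The pink, purple and turquoise jars are not meant. Next I fit these positions in both views.

```bash
cat > h.py <<'E'
import numpy as np, cv2
from scipy.spatial.transform import Rotation as Ro
def K(c):
    f=200/np.tan(np.radians(c["vertical_fov"])/2)
    return np.array([[f,0,c["cx"]],[0,f,c["cy"]],[0,0,1]])
def proj(c,X):
    X=np.atleast_2d(X); Y=X@np.array(c["R"]).T+np.array(c["t"]); p=Y@K(c).T
    return p[:,:2]/p[:,2:]
def ray(c,uv,z):
    uv=np.atleast_2d(uv); d=np.c_[uv,np.ones(len(uv))]@np.linalg.inv(K(c)).T@np.array(c["R"])
    o=-np.array(c["R"]).T@np.array(c["t"])
    return o+d*((z-o[2])/d[:,2])[:,None]
def circ(x,y,r,z,n=60):
    a=np.linspace(0,2*np.pi,n); return np.c_[x+r*np.cos(a),y+r*np.sin(a),0*a+z]
def rect(x,y,a,b,yaw,z):
    P=np.array([[1,1],[-1,1],[-1,-1],[1,-1],[1,1]])*[a/2,b/2]; c,s=np.cos(yaw),np.sin(yaw)
    P=P@np.array([[c,s],[-s,c]]); return np.c_[P+[x,y],np.full(5,z)]
def delta(s,pos,jaw_deg):
    """tool shift (cm) and rotation vec (deg) to vertical tool at pos, jaw axis along jaw_deg (mod 180, nearest)"""
    R0=Ro.from_rotvec(s["orientation"]); best=None
    for k in range(-2,3):
        a=np.radians(jaw_deg+180*k); z=np.array([np.cos(a),np.sin(a),0]); x=np.array([0,0,-1.]); y=np.cross(z,x)
        R=Ro.from_matrix(np.c_[x,y,z]); rv=np.degrees((R0.inv()*R).as_rotvec())
        if best is None or np.linalg.norm(rv)<np.linalg.norm(best)-1e-6: best=rv
    d=R0.inv().apply(np.array(pos)-s["tool_pos"])*100
    return np.round(d,2),np.round(best,1)
def show():
    from plant import robot
    s=robot.read_state(); R0=Ro.from_rotvec(s["orientation"]).as_matrix()
    print("t %.2f pos %s q %s F %s op %.4f jaw %.1f tilt %.3f"%(s["t"],np.round(s["tool_pos"],4),np.round(s["q"],2),np.round(s["force"],1),s["opening"],np.degrees(np.arctan2(R0[1,2],R0[0,2])),np.arccos(-R0[2,0])))
    return s
E
python3 - <<'E'
from h import *
import pickle
from plant import optics
t,s=optics.read_camera("top"),optics.read_camera("side")
pickle.dump((t,s),open("cams.pkl","wb"))
A=lambda u,v:(290+u/3.5,130+v/3.5)
B=lambda u,v:(130+u/4,160+v/4)
S=lambda u,v:(240+u/3,165+v/3)
def sh(n,a,b,z):
    print(n,"top",np.round(ray(t,a,z)[0,:2],4),"side",np.round(ray(s,b,z)[0,:2],4) if b else "")
sh("bottle",A(187,118),S(385,47),.078)
sh("square",A(654,295),S(487,402),.072)
sh("jar",A(683,474),S(341,500),.064)
sh("openjar",A(488,312),S(386,298),.06)
sh("openbot",A(92,303),S(223,50),.07)
P=[A(265,447),A(322,470),A(277,567),A(221,540)]
print("case lid",np.round(ray(t,P,.06)[:,:2],4))
for nm,q in dict(small=[B(214,173)],large=[B(350,405)],sq=[B(354,149),B(474,164),B(450,284),B(332,267)],ob=[B(134,270),B(244,290),B(205,460),B(87,436)],tray=[B(138,54),B(530,130),B(436,534),B(26,450)]).items():
    print(nm,np.round(ray(t,q,.014 if nm!="tray" else .012)[:,:2],4).tolist())
E
```

```text
bottle top [ 0.6813 -0.1054] side [ 0.6782 -0.1096]
square top [ 0.5718 -0.3926] side [ 0.5718 -0.3954]
jar top [ 0.4632 -0.4055] side [ 0.4631 -0.4054]
openjar top [ 0.5626 -0.2929] side [ 0.5625 -0.2975]
openbot top [ 0.5663 -0.0466] side [ 0.5676 -0.0479]
case lid [[ 0.4796 -0.152 ]
 [ 0.4658 -0.1863]
 [ 0.4086 -0.1575]
 [ 0.4245 -0.1242]]
small [[0.6042, 0.2563]]
large [[0.4733, 0.1727]]
sq [[0.6185, 0.1775], [0.6099, 0.1085], [0.5409, 0.1197], [0.5504, 0.1866]]
ob [[0.5485, 0.2974], [0.5373, 0.2352], [0.4434, 0.2507], [0.4565, 0.3163]]
tray [[0.6746, 0.3053], [0.6304, 0.0773], [0.4032, 0.1227], [0.4489, 0.3499]]
```

```bash
cat > ov.py <<'E'
from h import *
import pickle
t,s=pickle.load(open("cams.pkl","rb"))
r=np.radians
M=dict(bottle=(.680,-.107),square=(.5718,-.394,38),jar=(.4632,-.4055),oj=(.5626,-.295),ob=(.567,-.047),case=(.4446,-.155,-26),
 small=(.6035,.2564),large=(.4746,.1720),sq=(.581,.149,-9),obl=(.4966,.276,-11.3))
def curves():
    L=[]
    x,y=M["bottle"];L+=[circ(x,y,.015,0),circ(x,y,.012,.078),circ(x,y,.015,.058)]
    x,y=M["jar"];L+=[circ(x,y,.025,0),circ(x,y,.0235,.064)]
    x,y=M["oj"];L+=[circ(x,y,.025,0),circ(x,y,.0195,.06)]
    x,y=M["ob"];L+=[circ(x,y,.015,0),circ(x,y,.0085,.07)]
    x,y,a=M["square"];L+=[rect(x,y,.04,.04,r(a),0),rect(x,y,.04,.04,r(a),.056),circ(x,y,.014,.072)]
    x,y,a=M["case"];L+=[rect(x,y,.064,.034,r(a),0),rect(x,y,.064,.034,r(a),.06)]
    x,y=M["small"];L+=[circ(x,y,.024,.014),circ(x,y,.029,.014)]
    x,y=M["large"];L+=[circ(x,y,.034,.014),circ(x,y,.039,.014)]
    x,y,a=M["sq"];L+=[rect(x,y,.058,.058,r(a),.014),rect(x,y,.068,.068,r(a),.014)]
    x,y,a=M["obl"];L+=[rect(x,y,.084,.054,r(a),.014),rect(x,y,.094,.064,r(a),.014)]
    return L
def draw(c,box,f,name):
    u0,v0,u1,v1=box
    im=cv2.resize(c["frame"][v0:v1,u0:u1,::-1],None,fx=f,fy=f,interpolation=cv2.INTER_CUBIC)
    for C in curves():
        p=((proj(c,C)-[u0,v0]+.5)*f-.5)
        cv2.polylines(im,[np.round(p*8).astype(int)],False,(0,0,255),1,cv2.LINE_AA,3)
    cv2.imwrite(name,im)
draw(t,(290,130,510,300),3.5,"pics/ovA.png"); draw(t,(130,160,270,305),4,"pics/ovB.png"); draw(s,(240,165,450,365),3,"pics/ovS.png"); draw(s,(205,105,325,180),5,"pics/ovT.png")
E
python3 ov.py
```

```text
(no output)
```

View pics/ovA.png

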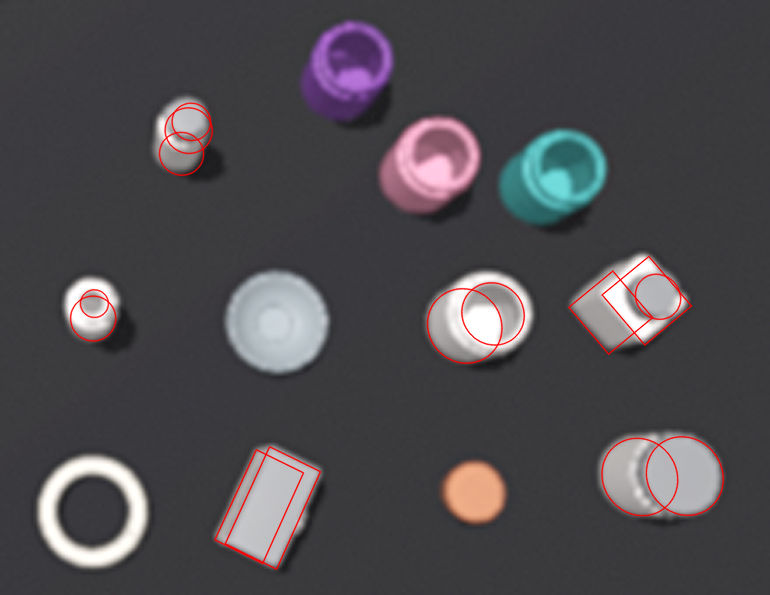

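View pics/ovB.png

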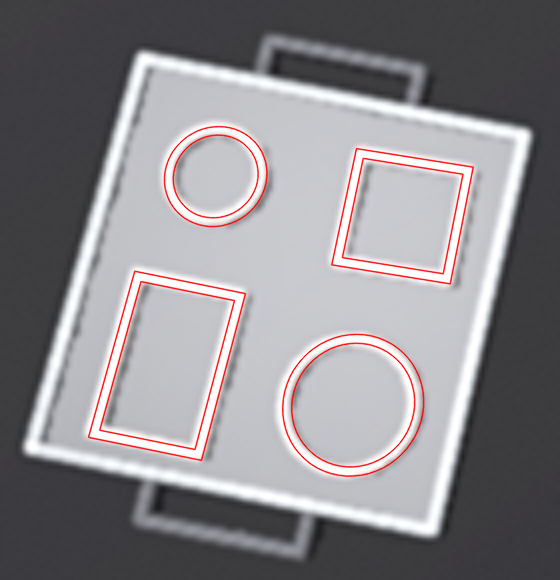

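View pics/ovS.png

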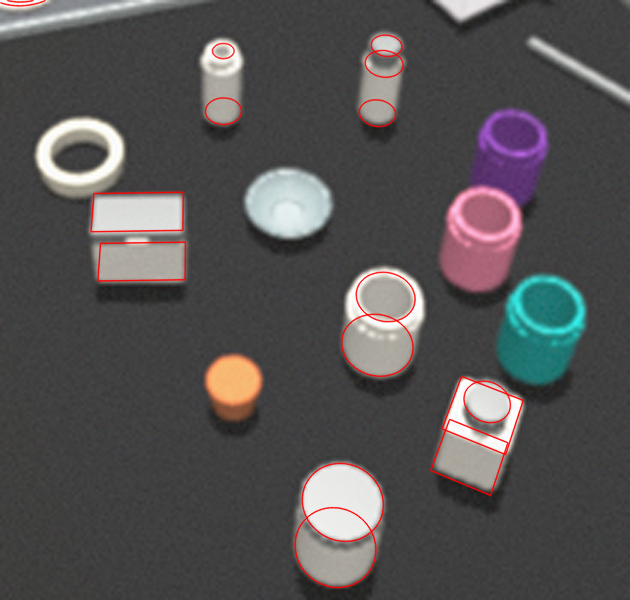

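View pics/ovT.png

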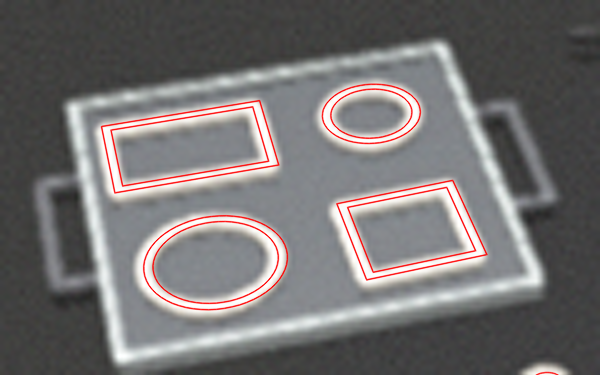

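The overlays match every container and holder in both views to about 2 mm. I start with the case and grip it along its long axis, to stay clear of the clasp nub.

```bash
python3 - <<'E'
from h import *
s=show(); print(delta(s,(.4446,-.155,.16),-26)); print(delta(s,(.4446,-.155,.16),64))
E
```

```text
t 0.25 pos [0.1685 0.5756 0.2181] q [ 1.2   0.13  1.49 -0.    1.52 -0.09] F [-0.1  0.1 -0.6] op 0.0929 jaw 73.7 tilt 0.001
(array([  5.86, -47.03, -62.35]), array([-80.3,  -0. ,  -0. ]))
(array([  5.86, -47.03, -62.35]), array([ 9.7, -0.1,  0. ]))
```

```bash
cat >> h.py <<'E'
def go(pos,jaw,s=None):
    if s is None: s=show()
    R0=Ro.from_rotvec(s["orientation"]); a=np.radians(jaw); z=np.array([np.cos(a),np.sin(a),0]); x=np.array([0,0,-1.])
    R=Ro.from_matrix(np.c_[x,np.cross(z,x),z]); rv=np.degrees((R0.inv()*R).as_rotvec())
    d=R0.inv().apply(np.array(pos)-s["tool_pos"])*100
    print("->",pos,jaw,"shift",np.round(d,2),"rot",np.round(rv,1),"q6~%.0f"%(np.degrees(np.arctan2(pos[1],pos[0]))-jaw))
E
python3 - <<'E'
from h import *
s=show(); go((.42,.30,.2),30,s)
E
```

```text
t 0.25 pos [0.1685 0.5756 0.2181] q [ 1.2   0.13  1.49 -0.    1.52 -0.09] F [-0.1  0.1 -0.6] op 0.0929 jaw 73.7 tilt 0.001
-> (0.42, 0.3, 0.2) 30 shift [  1.83 -31.88 -19.38] rot [43.7 -0.1  0. ] q6~6
```

Request:
jog_arm(
  targets=[
    [0.5, -6.4, -3.9, 9, 0, 0, 0],
    [0.8, -12.8, -7.8, 18, 0, 0, 0],
    [1.2, -19.2, -11.6, 27, 0, 0, 0],
    [1.5, -25.6, -15.5, 36, 0, 0, 0],
    [1.8, -31.9, -19.4, 43.7, 0, 0, 0],
  ],
  squeeze=20,
)

```text
t: 0.88
tool_pos: [0.3799, 0.3437, 0.2028]
orientation: [-0.407, 1.532, 0.406]
force: [0.6, 1.3, -0.3]
opening: 0.093
```

```bash
python3 - <<'E'
from h import *
s=show(); go((.4446,-.155,.16),-26,s)
E
```

```text
t 0.88 pos [0.3799 0.3437 0.2028] q [ 0.64 -0.1   1.75 -0.    1.49  0.12] F [ 0.6  1.3 -0.3] op 0.0930 jaw 29.7 tilt 0.001
-> (0.4446, -0.155, 0.16) -26 shift [  4.31 -46.51 -19.11] rot [55.7  0.   0. ] q6~7
```

Request:
jog_arm(
  targets=[
    [0, -6, -2.5, 9, 0, 0, 0],
    [1, -12, -5, 18, 0, 0, 0],
    [2, -18, -7.5, 27, 0, 0, 0],
    [3, -24, -10, 36, 0, 0, 0],
    [4.3, -30, -12.5, 45, 0, 0, 0],
  ],
)

```text
t: 1.5
tool_pos: [0.4181, 0.0366, 0.1635]
orientation: [0.213, 1.559, -0.213]
force: [0.2, 0.1, 0.6]
opening: 0.0931
```

```bash
python3 - <<'E'
from h import *
s=show(); go((.4446,-.155,.13),-26,s)
E
```

```text
t 1.50 pos [0.4181 0.0366 0.1635] q [-0.03 -0.35  2.04 -0.    1.46  0.24] F [0.2 0.1 0.6] op 0.0931 jaw -15.6 tilt 0.002
-> (0.4446, -0.155, 0.13) -26 shift [  3.36 -17.74   7.68] rot [10.4  0.1 -0. ] q6~7
```

Request:
jog_arm(
  targets=[
    [0, -6, 2.5, 5, 0, 0, 0],
    [1, -12, 5, 10.4, 0, 0, 0],
    [3.4, -17.7, 7.7, 10.4, 0, 0, 0],
    [3.4, -17.7, 7.7, 10.4, 0, 0, 0],
    [3.4, -17.7, 7.7, 10.4, 0, 0, 0],
  ],
)

```text
t: 2.12
tool_pos: [0.4444, -0.1548, 0.1292]
orientation: [0.357, 1.541, -0.356]
force: [-0.7, 0.3, -0.8]
opening: 0.093
```

```bash
python3 - <<'E'
from h import *
from plant import optics
s=show(); go((.4446,-.155,.024),-26,s)
c=optics.read_camera("wrist"); im=c["frame"][:,:,::-1].copy()
for z in (0,.06):
    cv2.polylines(im,[np.round(proj(c,rect(.4446,-.155,.064,.034,np.radians(-26),z))).astype(int)],False,(0,0,255),1)
cv2.imwrite("pics/w1.png",im)
E
```

```text
t 2.12 pos [ 0.4444 -0.1548  0.1292] q [-0.44 -0.17  1.95  0.    1.36  0.01] F [-0.7  0.3 -0.8] op 0.0930 jaw -26.1 tilt 0.001
-> (0.4446, -0.155, 0.024) -26 shift [10.52 -0.02  0.03] rot [-0.1  0.  -0. ] q6~7
```

View pics/w1.png

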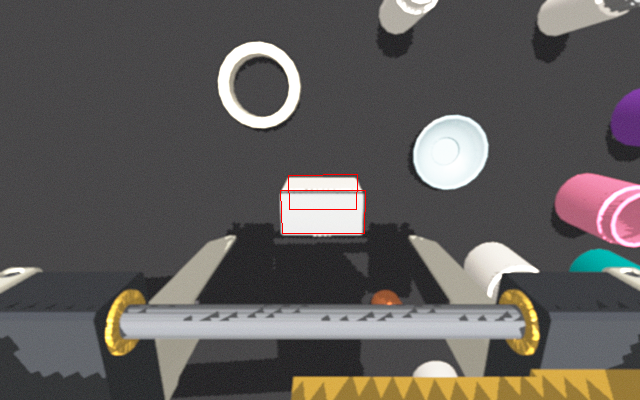

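The wrist view shows the case lid at (323,212), under the model outline and midway between the finger tips. I go down and grip.

Request:
jog_arm(
  targets=[
    [5.2, 0, 0, 0, 0, 0, 0],
    [10.5, 0, 0, 0, 0, 0, 0],
    [10.5, 0, 0, 0, 0, 0, 0.2],
    [10.5, 0, 0, 0, 0, 0, 0.5],
    [10.5, 0, 0, 0, 0, 0, 0.5],
  ],
  squeeze=20,
)

```text
t: 2.8
tool_pos: [0.4471, -0.1545, 0.0277]
orientation: [0.354, 1.536, -0.355]
force: [-0.3, 0.7, 0.6]
opening: 0.0677
```

Request:
jog_arm(
  targets=[
    [0, 0, 0, 0, 0, 0, 0.7],
    [0, 0, 0, 0, 0, 0, 0.7],
    [-1, 0, 0, 0, 0, 0, 0.7],
    [-6, 0, 0, 0, 0, 0, 0.7],
    [-12, 0, 0, 0, 0, 0, 0.7],
  ],
)

```text
t: 3.42
tool_pos: [0.4452, -0.1538, 0.1483]
orientation: [0.355, 1.539, -0.355]
force: [1.5, -1.2, -0.6]
opening: 0.0634
```

```bash
python3 - <<'E'
from h import *
from plant import optics
s=show(); go((.4966,.276,.15),-11.3,s)
for n in("wrist","side"): cv2.imwrite(f"pics/{n}2.png",optics.read_camera(n)["frame"][:,:,::-1])
E
```

```text
t 3.42 pos [ 0.4452 -0.1538  0.1483] q [-0.44 -0.18  1.93  0.    1.4   0.01] F [ 1.5 -1.2 -0.6] op 0.0634 jaw -26.0 tilt 0.003
-> (0.4966, 0.276, 0.15) -11.3 shift [ -0.17  40.9  -14.19] rot [-14.7   0.2  -0. ] q6~40
```

View pics/wrist2.png

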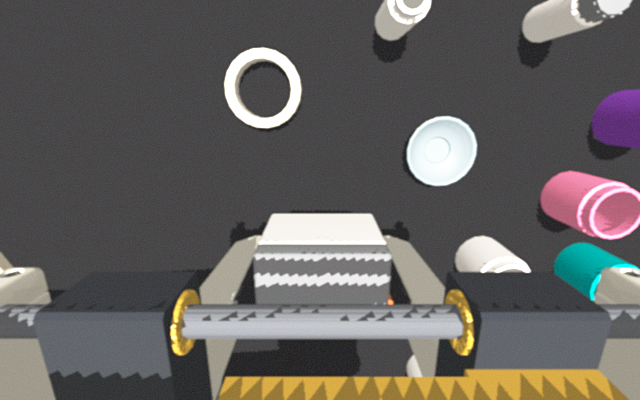

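View pics/side2.png

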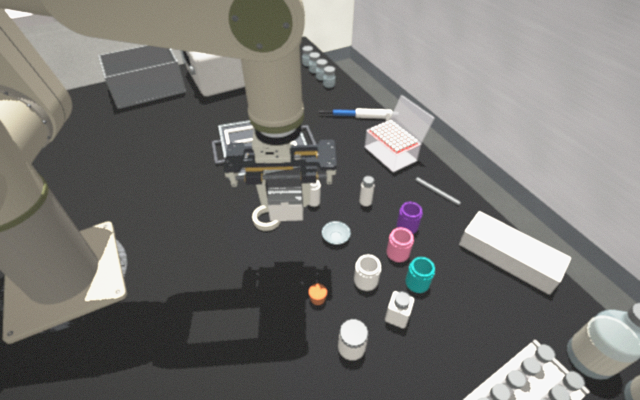

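Request:
jog_arm(
  targets=[
    [0, 6, -2.1, -3, 0, 0, 0.7],
    [0, 12, -4.2, -6, 0, 0, 0.7],
    [0, 18, -6.2, -9, 0, 0, 0.7],
    [0, 24, -8.3, -12, 0, 0, 0.7],
    [0, 30, -10.4, -14.7, 0, 0, 0.7],
  ],
)

```text
t: 4.15
tool_pos: [0.4878, 0.1568, 0.1546]
orientation: [0.148, 1.547, -0.157]
force: [1.1, -0.4, -0.1]
opening: 0.0638
```

```bash
python3 - <<'E'
from h import *
s=show(); go((.4966,.276,.09),-11.3,s)
E
```

```text
t 4.15 pos [0.4878 0.1568 0.1546] q [ 0.22 -0.08  1.82 -0.01  1.39  0.42] F [ 1.1 -0.4 -0.1] op 0.0638 jaw -11.2 tilt 0.019
-> (0.4966, 0.276, 0.09) -11.3 shift [ 6.39 11.89 -1.56] rot [0.1 1.1 0.2] q6~40
```

Request:
jog_arm(
  targets=[
    [1, 6, -0.8, 0, 0.5, 0, 0.7],
    [4, 11.9, -1.6, 0, 1.1, 0, 0.7],
    [6.4, 11.9, -1.6, 0, 1.1, 0, 0.7],
    [6.4, 11.9, -1.6, 0, 1.1, 0, 0.7],
  ],
)

```text
t: 4.65
tool_pos: [0.4938, 0.2758, 0.0869]
orientation: [0.147, 1.572, -0.157]
force: [-0.2, 0.9, -1.5]
opening: 0.0641
```

```bash
python3 - <<'E'
from h import *
s=show(); go((.4966,.276,.032),-11.3,s)
E
```

```text
t 4.65 pos [0.4938 0.2758 0.0869] q [ 0.42  0.15  1.72 -0.    1.29  0.61] F [-0.2  0.9 -1.5] op 0.0641 jaw -11.1 tilt 0.009
-> (0.4966, 0.276, 0.032) -11.3 shift [5.49 0.12 0.3 ] rot [ 0.2 -0.3  0.4] q6~40
```

Request:
jog_arm(
  targets=[
    [2.5, 0.1, 0.3, 0.2, -0.3, 0.3, 0.7],
    [4.5, 0.1, 0.3, 0.2, -0.3, 0.3, 0.7],
    [5.4, 0.1, 0.3, 0.2, -0.3, 0.3, 0.7],
    [5.5, 0.1, 0.3, 0.2, -0.3, 0.3, 0.7],
    [5.5, 0.1, 0.3, 0.2, -0.3, 0.3, 0.7],
  ],
)

```text
t: 5.28
tool_pos: [0.4971, 0.2757, 0.0325]
orientation: [0.154, 1.565, -0.156]
force: [-0.6, -0.2, -0.4]
opening: 0.0639
```

```bash
python3 - <<'E'
from h import *
s=show(); go((.4966,.276,.030),-11.3,s)
E
```

```text
t 5.28 pos [0.4971 0.2757 0.0325] q [ 0.42  0.21  1.75 -0.    1.18  0.62] F [-0.6 -0.2 -0.4] op 0.0639 jaw -11.3 tilt 0.002
-> (0.4966, 0.276, 0.03) -11.3 shift [ 0.25  0.02 -0.05] rot [-0.   0.   0.1] q6~40
```

Request:
jog_arm(
  targets=[
    [0.2, 0, 0, 0, 0, 0, 0.7],
    [0.3, 0, 0, 0, 0, 0, 0.7],
    [0.3, 0, 0, 0, 0, 0, 0.7],
  ],
)

```text
t: 5.65
tool_pos: [0.4973, 0.2759, 0.0323]
orientation: [0.154, 1.565, -0.156]
force: [-10.4, -4.4, 21.2]
opening: 0.0638
```

```bash
python3 - <<'E'
from h import *
show()
E
```

```text
t 5.65 pos [0.4973 0.2759 0.0323] q [ 0.42  0.22  1.75 -0.    1.18  0.62] F [-10.4  -4.4  21.2] op 0.0638 jaw -11.3 tilt 0.001
```

Request:
jog_arm(
  targets=[
    [0, 0, 0, 0, 0, 0, 0.3],
    [0, 0, 0, 0, 0, 0, 0],
    [0, 0, 0, 0, 0, 0, 0],
    [-5, 0, 0, 0, 0, 0, 0],
    [-11, 0, 0, 0, 0, 0, 0],
  ],
)

```text
t: 6.28
tool_pos: [0.4958, 0.2753, 0.1415]
orientation: [0.152, 1.569, -0.158]
force: [1.7, 0.5, 0.7]
opening: 0.0926
```

```bash
python3 - <<'E'
from h import *
from plant import optics
s=show(); go((.463,-.4055,.14),-45,s); go((.45,.0,.16),-20,s)
cv2.imwrite("pics/w3.png",optics.read_camera("wrist")["frame"][:,:,::-1])
E
```

```text
t 6.28 pos [0.4958 0.2753 0.1415] q [ 0.42  0.1   1.67 -0.    1.38  0.62] F [1.7 0.5 0.7] op 0.0926 jaw -11.3 tilt 0.005
-> (0.463, -0.4055, 0.14) -45 shift [  0.37 -67.4   10.14] rot [33.7 -0.1  0.3] q6~4
-> (0.45, 0.0, 0.16) -20 shift [ -1.75 -27.9    0.9 ] rot [ 8.7 -0.2  0.2] q6~20
```

View pics/w3.png

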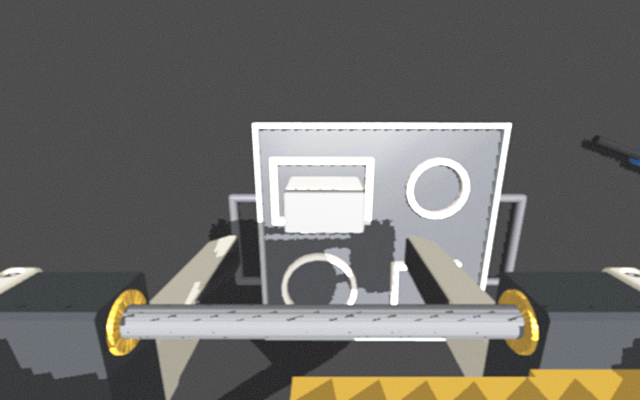

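The case stands inside the oblong frame, at (324,205) in the wrist view. The jar is next.

Request:
jog_arm(
  targets=[
    [0, -6.2, 0.9, 3, 0, 0, 0.1],
    [0, -12.4, 1.8, 6, 0, 0, 0.1],
    [0, -18.6, 2.7, 9, 0, 0, 0.1],
    [0, -24.8, 3.6, 12, 0, 0, 0.1],
    [0, -31, 4.5, 15, 0, 0, 0.1],
  ],
)

```text
t: 6.95
tool_pos: [0.4838, -0.0365, 0.1514]
orientation: [0.365, 1.531, -0.357]
force: [0.9, -0.8, -0.6]
opening: 0.0835
```

```bash
python3 - <<'E'
from h import *
s=show(); go((.463,-.4055,.14),-45,s)
E
```

```text
t 6.95 pos [ 0.4838 -0.0365  0.1514] q [-0.18 -0.15  1.89  0.    1.39  0.28] F [ 0.9 -0.8 -0.6] op 0.0835 jaw -26.4 tilt 0.010
-> (0.463, -0.4055, 0.14) -45 shift [  1.03 -33.99  14.53] rot [18.6  0.4 -0.5] q6~4
```

Request:
jog_arm(
  targets=[
    [0, -6, 2.5, 4, 0, 0, 0.1],
    [0, -12, 5, 8, 0, 0, 0.1],
    [0.5, -18, 7.5, 12, 0, 0, 0.1],
    [1, -24, 10, 16, 0, 0, 0.1],
    [1, -29, 12.4, 18.6, 0.4, -0.5, 0.1],
  ],
)

```text
t: 7.58
tool_pos: [0.4654, -0.3482, 0.1398]
orientation: [0.615, 1.483, -0.616]
force: [1.8, -0.5, 0.9]
opening: 0.0836
```

```bash
python3 - <<'E'
from h import *
s=show(); go((.463,-.4055,.10),-45,s)
E
```

```text
t 7.58 pos [ 0.4654 -0.3482  0.1398] q [-0.73  0.13  1.63 -0.    1.38  0.06] F [ 1.8 -0.5  0.9] op 0.0836 jaw -45.1 tilt 0.001
-> (0.463, -0.4055, 0.1) -45 shift [ 3.98 -4.21  3.9 ] rot [-0.1 -0.   0. ] q6~4
```

Request:
jog_arm(
  targets=[
    [1, -4.2, 3.9, 0, 0, 0, 0.1],
    [3.8, -4.2, 3.9, 0, 0, 0, 0.1],
    [3.8, -4.2, 3.9, 0, 0, 0, 0.1],
  ],
)

```text
t: 7.95
tool_pos: [0.4611, -0.4043, 0.0983]
orientation: [0.619, 1.488, -0.616]
force: [0.4, -0.5, 0.5]
opening: 0.0838
```

```bash
python3 - <<'E'
from h import *
from plant import optics
s=show(); go((.463,-.4055,.026),-45,s)
c=optics.read_camera("wrist"); im=c["frame"][:,:,::-1].copy()
cv2.polylines(im,[np.round(proj(c,circ(.463,-.4055,.0235,.064))).astype(int)],False,(0,0,255),1)
cv2.imwrite("pics/w4.png",im)
E
```

```text
t 7.95 pos [ 0.4611 -0.4043  0.0983] q [-0.8   0.26  1.57 -0.    1.32 -0.01] F [ 0.4 -0.5  0.5] op 0.0838 jaw -45.2 tilt 0.007
-> (0.463, -0.4055, 0.026) -45 shift [7.23 0.06 0.26] rot [-0.2 -0.4  0. ] q6~4
```

View pics/w4.png

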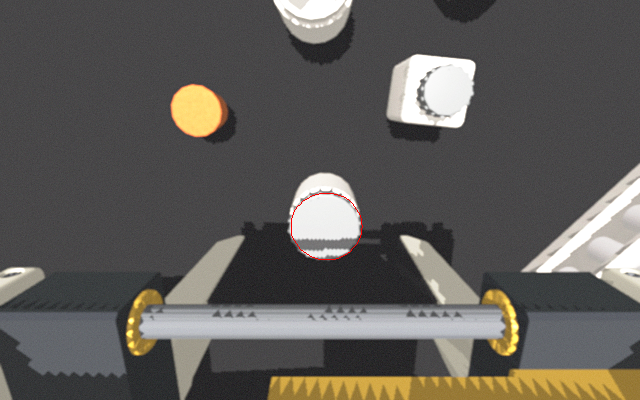

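The capped jar is at (325,225), centred between the fingers.

Request:
jog_arm(
  targets=[
    [4, 0.1, 0.2, -0.2, -0.4, 0, 0.1],
    [7.2, 0.1, 0.2, -0.2, -0.4, 0, 0.1],
    [7.2, 0.1, 0.2, -0.2, -0.4, 0, 0.3],
    [7.2, 0.1, 0.2, -0.2, -0.4, 0, 0.6],
    [7.2, 0.1, 0.2, -0.2, -0.4, 0, 0.8],
  ],
)

```text
t: 8.62
tool_pos: [0.4654, -0.4062, 0.0309]
orientation: [0.61, 1.476, -0.615]
force: [-0.7, 0.0, 0.9]
opening: 0.0584
```

Request:
jog_arm(
  targets=[
    [0, 0, 0, 0, 0, 0, 0.8],
    [0, 0, 0, 0, 0, 0, 0.8],
    [-2, 0, 0, 0, 0, 0, 0.8],
    [-7, 0, 0, 0, 0, 0, 0.8],
    [-13, 0, 0, 0, 0, 0, 0.8],
  ],
)

```text
t: 9.25
tool_pos: [0.4641, -0.4047, 0.1623]
orientation: [0.611, 1.478, -0.615]
force: [0.2, -0.6, -1.4]
opening: 0.0491
```

```bash
python3 - <<'E'
from h import *
from plant import optics
s=show(); go((.4746,.172,.16),-11,s);
c=optics.read_camera("wrist"); im=c["frame"][:,:,::-1].copy()
cv2.imwrite("pics/w5.png",im)
E
```

```text
t 9.25 pos [ 0.4641 -0.4047  0.1623] q [-0.8   0.2   1.52 -0.    1.42 -0.02] F [ 0.2 -0.6 -1.4] op 0.0491 jaw -44.9 tilt 0.005
-> (0.4746, 0.172, 0.16) -11 shift [ 2.000e-02  4.157e+01 -3.999e+01] rot [-33.9   0.2   0.1] q6~31
```

View pics/w5.png

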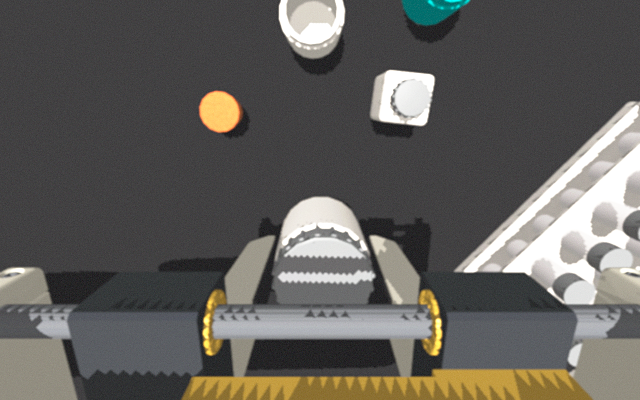

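Request:
jog_arm(
  targets=[
    [0, 4.2, -4, -3.5, 0, 0, 0.8],
    [0, 8.4, -8, -7, 0, 0, 0.8],
    [0, 12.6, -12, -10.5, 0, 0, 0.8],
    [0, 16.8, -16, -14, 0, 0, 0.8],
    [0, 21, -20.2, -17.5, 0.2, 0, 0.8],
  ],
)

```text
t: 9.93
tool_pos: [0.4731, -0.1154, 0.1712]
orientation: [0.366, 1.524, -0.381]
force: [1.0, 0.3, -1.2]
opening: 0.0496
```

```bash
python3 - <<'E'
from h import *
s=show(); go((.4746,.172,.14),-11,s)
E
```

```text
t 9.93 pos [ 0.4731 -0.1154  0.1712] q [-0.34 -0.17  1.87 -0.01  1.42  0.14] F [ 1.   0.3 -1.2] op 0.0496 jaw -27.3 tilt 0.017
-> (0.4746, 0.172, 0.14) -11 shift [  2.77  25.62 -13.11] rot [-16.3   0.9   0.5] q6~31
```

Request:
jog_arm(
  targets=[
    [0, 5.5, -2.8, -4, 0, 0, 0.8],
    [0, 11, -5.6, -8, 0, 0, 0.8],
    [0, 16.5, -8.4, -12, 0.5, 0.2, 0.8],
    [1, 22, -11.2, -16.3, 0.9, 0.4, 0.8],
    [2, 25.6, -13.1, -16.3, 0.9, 0.5, 0.8],
  ],
)

```text
t: 10.55
tool_pos: [0.4748, 0.1747, 0.149]
orientation: [0.151, 1.564, -0.147]
force: [0.9, -0.8, -1.8]
opening: 0.0498
```

```bash
python3 - <<'E'
from h import *
s=show(); go((.4746,.172,.08),-11,s)
E
```

```text
t 10.55 pos [0.4748 0.1747 0.149 ] q [ 0.25 -0.08  1.84  0.    1.39  0.44] F [ 0.9 -0.8 -1.8] op 0.0498 jaw -10.9 tilt 0.003
-> (0.4746, 0.172, 0.08) -11 shift [ 6.9  -0.28  0.02] rot [ 0.1  0.1 -0.1] q6~31
```

Request:
jog_arm(
  targets=[
    [4, -0.3, 0, 0, 0, 0, 0.8],
    [8, -0.3, 0, 0, 0, 0, 0.8],
    [10.5, -0.3, 0, 0, 0, 0, 0.8],
    [11, -0.3, 0, 0, 0, 0, 0.8],
    [11, -0.3, 0, 0, 0, 0, 0.8],
  ],
)

```text
t: 11.18
tool_pos: [0.4751, 0.1721, 0.0402]
orientation: [0.151, 1.562, -0.147]
force: [0.6, -0.3, -1.2]
opening: 0.0496
```

```bash
python3 - <<'E'
from h import *
s=show(); go((.4746,.172,.034),-11,s)
E
```

```text
t 11.18 pos [0.4751 0.1721 0.0402] q [0.24 0.04 1.93 0.   1.17 0.43] F [ 0.6 -0.3 -1.2] op 0.0496 jaw -10.9 tilt 0.004
-> (0.4746, 0.172, 0.034) -11 shift [ 0.62 -0.02 -0.05] rot [ 0.1  0.2 -0.2] q6~31
```

Request:
jog_arm(
  targets=[
    [0.3, 0, 0, 0, 0.2, -0.2, 0.8],
    [0.5, 0, 0, 0, 0.2, -0.2, 0.8],
    [0.6, 0, 0, 0, 0.2, -0.2, 0.8],
    [0.6, 0, 0, 0, 0.2, -0.2, 0.8],
  ],
)

```text
t: 11.68
tool_pos: [0.4761, 0.1727, 0.0369]
orientation: [0.149, 1.565, -0.149]
force: [-9.5, -1.0, 16.5]
opening: 0.0497
```

Request:
jog_arm(
  targets=[
    [0, 0, 0, 0, 0, 0, 0.4],
    [0, 0, 0, 0, 0, 0, 0.15],
    [0, 0, 0, 0, 0, 0, 0.15],
    [-5, 0, 0, 0, 0, 0, 0.15],
    [-11, 0, 0, 0, 0, 0, 0.15],
  ],
)

```text
t: 12.3
tool_pos: [0.4745, 0.1722, 0.1463]
orientation: [0.149, 1.569, -0.15]
force: [1.0, 0.4, 0.4]
opening: 0.0791
```

```bash
python3 - <<'E'
from h import *
from plant import optics
s=show(); go((.68,-.107,.16),-30,s)
c=optics.read_camera("wrist"); im=c["frame"][:,:,::-1].copy()
for C in (circ(.4746,.172,.0235,.07),circ(.4746,.172,.034,.014),rect(.4966,.276,.064,.034,np.radians(-11.3),.066)):
    cv2.polylines(im,[np.round(proj(c,C)).astype(int)],False,(0,0,255),1)
cv2.imwrite("pics/w6.png",im)
E
```

```text
t 12.30 pos [0.4745 0.1722 0.1463] q [ 0.25 -0.08  1.84  0.    1.39  0.44] F [1.  0.4 0.4] op 0.0791 jaw -10.9 tilt 0.003
-> (0.68, -0.107, 0.16) -30 shift [ -1.42 -23.54  25.45] rot [19.1 -0.2  0.1] q6~21
```

View pics/w6.png

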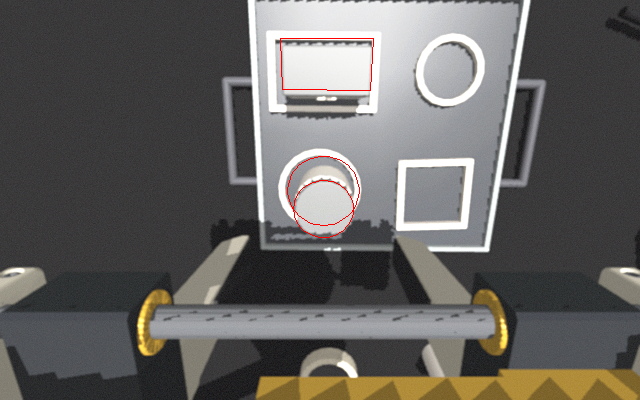

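Jar stands in the large ring (cap at (324,210), coinciding with the model). The slim bottle is next.

Request:
jog_arm(
  targets=[
    [-0.5, -4, 4.3, 0, 0, 0, 0.2],
    [-1, -8, 8.6, 0, 0, 0, 0.3],
    [-1.4, -12, 12.9, 0, 0, 0, 0.4],
    [-1.4, -16, 17.2, 0, 0, 0, 0.4],
    [-1.4, -20, 21.5, 0, 0, 0, 0.4],
  ],
)

```text
t: 12.98
tool_pos: [0.6538, -0.0652, 0.1715]
orientation: [0.152, 1.556, -0.146]
force: [1.2, -0.3, 0.4]
opening: 0.0558
```

```bash
python3 - <<'E'
from h import *
s=show(); go((.68,-.107,.12),-11,s)
E
```

```text
t 12.97 pos [ 0.6538 -0.0652  0.1715] q [-0.18  0.3   1.38  0.    1.45  0.01] F [ 1.2 -0.3  0.4] op 0.0558 jaw -10.9 tilt 0.011
-> (0.68, -0.107, 0.12) -11 shift [ 5.17 -3.64  3.31] rot [ 0.1  0.5 -0.3] q6~2
```

Request:
jog_arm(
  targets=[
    [1, -3.6, 3.3, 0, 0.5, -0.3, 0.4],
    [5, -3.6, 3.3, 0, 0.5, -0.3, 0.4],
    [5.2, -3.6, 3.3, 0, 0.5, -0.3, 0.4],
    [5.2, -3.6, 3.3, 0, 0.5, -0.3, 0.4],
  ],
)

```text
t: 13.48
tool_pos: [0.6797, -0.106, 0.12]
orientation: [0.148, 1.565, -0.149]
force: [-0.1, -0.1, -0.1]
opening: 0.0556
```

```bash
python3 - <<'E'
from h import *
from plant import optics
s=show(); go((.68,-.107,.03),-11,s)
c=optics.read_camera("wrist"); im=c["frame"][:,:,::-1].copy()
for C in (circ(.68,-.107,.012,.078),circ(.68,-.107,.015,.0)):
    cv2.polylines(im,[np.round(proj(c,C)).astype(int)],False,(0,0,255),1)
cv2.imwrite("pics/w7.png",im)
E
```

```text
t 13.47 pos [ 0.6797 -0.106   0.12  ] q [-0.23  0.42  1.32 -0.    1.4  -0.04] F [-0.1 -0.1 -0.1] op 0.0556 jaw -10.9 tilt 0.000
-> (0.68, -0.107, 0.03) -11 shift [ 9.   -0.09  0.04] rot [0.1 0.  0. ] q6~2
```

View pics/w7.png

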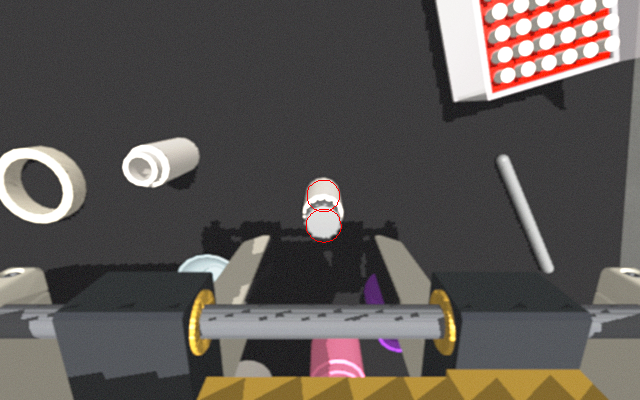

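The capped bottle is confirmed at (323,222). The uncapped one is at (160,160), well clear.

Request:
jog_arm(
  targets=[
    [5, -0.1, 0, 0, 0, 0, 0.4],
    [9, -0.1, 0, 0, 0, 0, 0.4],
    [9, -0.1, 0, 0, 0, 0, 0.5],
    [9, -0.1, 0, 0, 0, 0, 0.8],
    [9, -0.1, 0, 0, 0, 0, 1],
  ],
  squeeze=15,
)

```text
t: 14.15
tool_pos: [0.6828, -0.1075, 0.035]
orientation: [0.147, 1.558, -0.149]
force: [-0.3, 1.0, 0.7]
opening: 0.0312
```

Request:
jog_arm(
  targets=[
    [0, 0, 0, 0, 0, 0, 1],
    [0, 0, 0, 0, 0, 0, 1],
    [-2, 0, 0, 0, 0, 0, 1],
    [-7, 0, 0, 0, 0, 0, 1],
    [-13, 0, 0, 0, 0, 0, 1],
  ],
)

```text
t: 14.78
tool_pos: [0.6809, -0.107, 0.1663]
orientation: [0.147, 1.56, -0.149]
force: [1.0, 0.4, -0.0]
opening: 0.0301
```

```bash
python3 - <<'E'
from h import *
from plant import optics
s=show(); go((.603,.2564,.16),-11,s);
c=optics.read_camera("wrist"); im=c["frame"][:,:,::-1].copy()
cv2.imwrite("pics/w8.png",im)
E
```

```text
t 14.78 pos [ 0.6809 -0.107   0.1663] q [-0.23  0.39  1.28 -0.    1.47 -0.04] F [ 1.   0.4 -0. ] op 0.0301 jaw -10.8 tilt 0.006
-> (0.603, 0.2564, 0.16) -11 shift [  0.52  34.23 -14.48] rot [0.2 0.3 0. ] q6~34
```

View pics/w8.png

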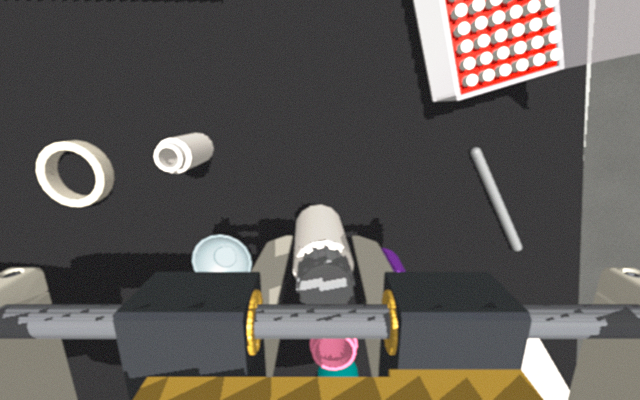

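Request:
jog_arm(
  targets=[
    [0, 5.7, -2.4, 0, 0, 0, 1],
    [0, 11.4, -4.8, 0, 0, 0, 1],
    [0, 17.1, -7.2, 0, 0, 0, 1],
    [0, 22.8, -9.6, 0, 0, 0, 1],
    [0, 28.5, -12, 0.2, 0.3, 0, 1],
  ],
)

```text
t: 15.45
tool_pos: [0.6209, 0.1964, 0.1775]
orientation: [0.149, 1.549, -0.152]
force: [0.3, -1.4, -0.6]
opening: 0.0304
```

```bash
python3 - <<'E'
from h import *
s=show(); go((.603,.2564,.12),-11,s)
E
```

```text
t 15.45 pos [0.6209 0.1964 0.1775] q [ 0.23  0.27  1.4  -0.01  1.45  0.43] F [ 0.3 -1.4 -0.6] op 0.0304 jaw -11.0 tilt 0.017
-> (0.603, 0.2564, 0.12) -11 shift [ 5.7   5.55 -3.  ] rot [-0.  1.  0.] q6~34
```

Request:
jog_arm(
  targets=[
    [1, 5.5, -3, 0, 1, 0, 1],
    [5.5, 5.5, -3, 0, 1, 0, 1],
    [5.7, 5.5, -3, 0, 1, 0, 1],
    [5.7, 5.5, -3, 0, 1, 0, 1],
  ],
)

```text
t: 15.95
tool_pos: [0.6035, 0.2552, 0.1214]
orientation: [0.152, 1.566, -0.152]
force: [-0.3, -0.4, 0.5]
opening: 0.0305
```

```bash
python3 - <<'E'
from h import *
from plant import optics
s=show(); go((.603,.2564,.04),-11,s)
c=optics.read_camera("wrist"); im=c["frame"][:,:,::-1].copy()
for C in (circ(.6035,.2564,.029,.014),circ(.4746,.172,.039,.014),rect(.4966,.276,.094,.064,np.radians(-11.3),.014)):
    cv2.polylines(im,[np.round(proj(c,C)).astype(int)],False,(0,0,255),1)
cv2.imwrite("pics/w9.png",im)
E
```

```text
t 15.95 pos [0.6035 0.2552 0.1214] q [ 0.32  0.34  1.43 -0.    1.38  0.52] F [-0.3 -0.4  0.5] op 0.0305 jaw -11.1 tilt 0.000
-> (0.603, 0.2564, 0.04) -11 shift [ 8.14  0.11 -0.07] rot [-0.1 -0.   0. ] q6~34
```

View pics/w9.png

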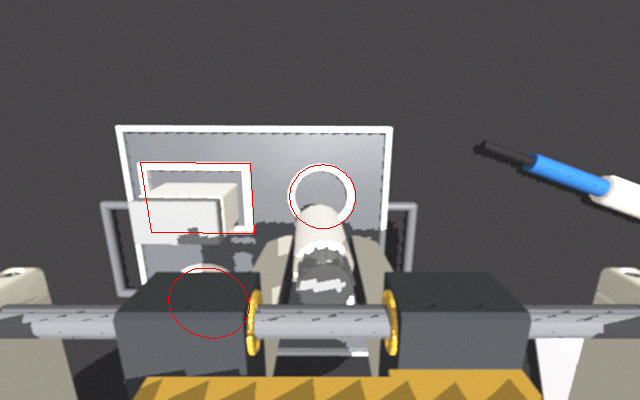

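Request:
jog_arm(
  targets=[
    [4, 0.1, -0.2, 0, 0, 0, 1],
    [7, 0.1, -0.2, 0, 0, 0, 1],
    [8, 0.1, -0.2, 0, 0, 0, 1],
    [8.1, 0.1, -0.2, 0, 0, 0, 1],
    [8.1, 0.1, -0.2, 0, 0, 0, 1],
  ],
)

```text
t: 16.62
tool_pos: [0.6041, 0.2569, 0.0436]
orientation: [0.154, 1.561, -0.151]
force: [-0.3, -0.2, -0.9]
opening: 0.0303
```

Request:
jog_arm(
  targets=[
    [0.3, 0, -0.2, 0, 0, 0, 1],
    [0.5, 0, -0.2, 0, 0, 0, 1],
    [0.5, 0, -0.2, 0, 0, 0, 1],
    [0.5, 0, -0.2, 0, 0, 0, 1],
  ],
)

```text
t: 17.12
tool_pos: [0.6022, 0.2581, 0.0399]
orientation: [0.154, 1.561, -0.15]
force: [-4.3, 0.8, 6.7]
opening: 0.0301
```

Contact at 0.040 m, as expected. Release and rise.

Request:
jog_arm(
  targets=[
    [0, 0, 0, 0, 0, 0, 0.6],
    [0, 0, 0, 0, 0, 0, 0.45],
    [0, 0, 0, 0, 0, 0, 0.45],
    [-6, 0, 0, 0, 0, 0, 0.45],
    [-12, 0, 0, 0, 0, 0, 0.45],
  ],
)

```text
t: 17.75
tool_pos: [0.6007, 0.2574, 0.1599]
orientation: [0.154, 1.563, -0.151]
force: [1.0, -0.3, 1.0]
opening: 0.0511
```

```bash
python3 - <<'E'
from h import *
from plant import optics
s=show(); go((.572,-.3935,.15),-52,s)
c=optics.read_camera("wrist"); im=c["frame"][:,:,::-1].copy()
cv2.imwrite("pics/w10.png",im)
E
```

```text
t 17.75 pos [0.6007 0.2574 0.1599] q [0.33 0.3  1.4  0.   1.44 0.52] F [ 1.  -0.3  1. ] op 0.0511 jaw -11.1 tilt 0.003
-> (0.572, -0.3935, 0.15) -52 shift [  0.89 -64.42   9.73] rot [40.9  0.1 -0.1] q6~17
```

View pics/w10.png

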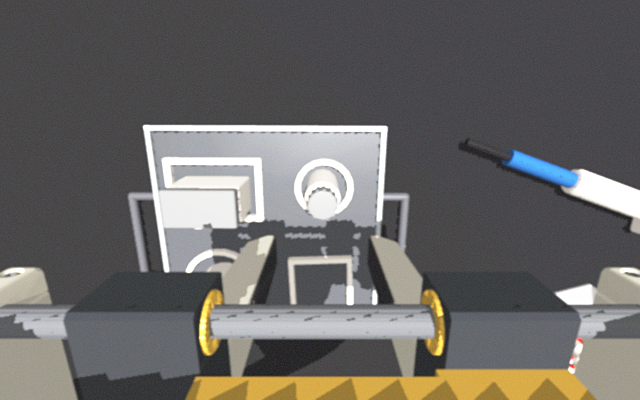

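The slim bottle stands in the small ring at (322,190). The square bottle is next; I travel at 0.15 m or more, above the open look-alikes.

Request:
jog_arm(
  targets=[
    [0, -6.2, 0.9, 4, 0, 0, 0.35],
    [0, -12.4, 1.8, 8, 0, 0, 0.35],
    [0, -18.6, 2.7, 12, 0, 0, 0.35],
    [0, -24.8, 3.6, 16, 0, 0, 0.35],
    [0, -31, 4.5, 20, 0, 0, 0.35],
  ],
)

```text
t: 18.42
tool_pos: [0.5895, -0.0553, 0.1694]
orientation: [0.434, 1.514, -0.418]
force: [0.6, -0.0, -0.3]
opening: 0.0605
```

```bash
python3 - <<'E'
from h import *
s=show(); go((.572,-.3935,.15),-52,s)
E
```

```text
t 18.43 pos [ 0.5895 -0.0553  0.1694] q [-0.19  0.12  1.59  0.01  1.42  0.36] F [ 0.6 -0.  -0.3] op 0.0605 jaw -31.2 tilt 0.017
-> (0.572, -0.3935, 0.15) -52 shift [  1.71 -29.85  16.02] rot [20.8  0.5 -0.9] q6~17
```

Request:
jog_arm(
  targets=[
    [0, -5.5, 2.9, 4, 0, 0, 0.35],
    [0, -11, 5.8, 8, 0, 0, 0.35],
    [0, -16.5, 8.7, 12, 0, 0, 0.35],
    [0.5, -22, 11.6, 16, 0, 0, 0.35],
    [0.5, -27.5, 14.5, 20.8, 0.5, -0.9, 0.35],
  ],
)

```text
t: 19.05
tool_pos: [0.5702, -0.3671, 0.1616]
orientation: [0.711, 1.452, -0.711]
force: [0.7, -0.1, -0.1]
opening: 0.0601
```

```bash
python3 - <<'E'
from h import *
s=show(); go((.572,-.3935,.12),-52,s)
E
```

```text
t 19.05 pos [ 0.5702 -0.3671  0.1616] q [-0.65  0.37  1.31 -0.    1.46  0.26] F [ 0.7 -0.1 -0.1] op 0.0601 jaw -52.2 tilt 0.001
-> (0.572, -0.3935, 0.12) -52 shift [ 4.16 -1.47  2.2 ] rot [-0.2 -0.1  0. ] q6~17
```

Request:
jog_arm(
  targets=[
    [1, -1.5, 2.2, 0, 0, 0, 0.35],
    [4, -1.5, 2.2, 0, 0, 0, 0.35],
    [4, -1.5, 2.2, 0, 0, 0, 0.35],
  ],
)

```text
t: 19.42
tool_pos: [0.5696, -0.3927, 0.1177]
orientation: [0.714, 1.459, -0.712]
force: [0.7, 1.0, 0.2]
opening: 0.0604
```

```bash
python3 - <<'E'
from h import *
from plant import optics
s=show(); go((.572,-.3935,.028),-52,s)
c=optics.read_camera("wrist"); im=c["frame"][:,:,::-1].copy()
for C in (circ(.572,-.3935,.014,.072),rect(.572,-.3935,.04,.04,np.radians(38),.056)):
    cv2.polylines(im,[np.round(proj(c,C)).astype(int)],False,(0,0,255),1)
cv2.imwrite("pics/w11.png",im)
E
```

```text
t 19.43 pos [ 0.5696 -0.3927  0.1177] q [-0.68  0.44  1.3  -0.    1.4   0.23] F [0.7 1.  0.2] op 0.0604 jaw -52.3 tilt 0.007
-> (0.572, -0.3935, 0.028) -52 shift [8.97 0.15 0.27] rot [-0.3 -0.4  0.1] q6~17
```

View pics/w11.png

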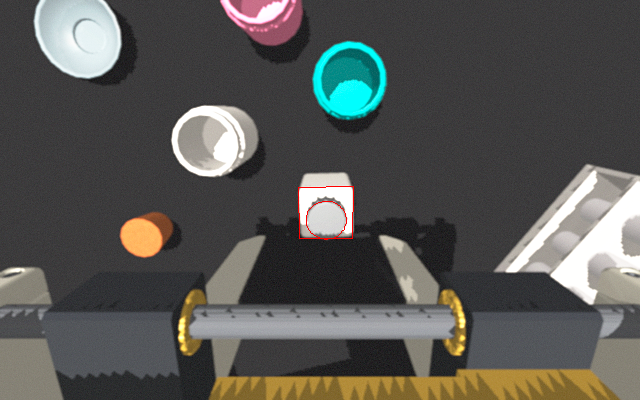

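```bash
python3 - <<'E'
from h import *
import pickle
t,s=pickle.load(open("cams.pkl","rb"))
for z in (0,.04,.08,.12): print(z,np.round(ray(t,[(529,150),(549,250),(572,205)],z)[:,:2],3).tolist())
print(np.round(proj(t,[[.63,-.468,.115],[.66,-.445,.115],[.60,-.49,.115]])))
E
```

```text
0 [[0.741, -0.566], [0.499, -0.588], [0.605, -0.656]]
0.04 [[0.728, -0.541], [0.497, -0.562], [0.598, -0.627]]
0.08 [[0.714, -0.517], [0.495, -0.536], [0.591, -0.598]]
0.12 [[0.701, -0.492], [0.493, -0.511], [0.584, -0.569]]
[[520. 184.]
 [508. 169.]
 [532. 198.]]
```

The square bottle is confirmed at (326,215), aligned with the jaws. The gripper body's end stays clear of the rack.

Request:
jog_arm(
  targets=[
    [5, 0.1, 0.2, 0, -0.4, 0, 0.35],
    [9, 0.1, 0.2, 0, -0.4, 0, 0.35],
    [9, 0.1, 0.2, 0, -0.4, 0, 0.45],
    [9, 0.1, 0.2, 0, -0.4, 0, 0.7],
    [9, 0.1, 0.2, 0, -0.4, 0, 0.9],
  ],
  squeeze=20,
)

```text
t: 20.1
tool_pos: [0.5744, -0.3949, 0.0336]
orientation: [0.708, 1.444, -0.713]
force: [-0.0, 1.1, 5.2]
opening: 0.04
```

Request:
jog_arm(
  targets=[
    [0, 0, 0, 0, 0, 0, 0.9],
    [0, 0, 0, 0, 0, 0, 0.9],
    [-2, 0, 0, 0, 0, 0, 0.9],
    [-7, 0, 0, 0, 0, 0, 0.9],
    [-13, 0, 0, 0, 0, 0, 0.9],
  ],
)

```text
t: 20.72
tool_pos: [0.5729, -0.3935, 0.1647]
orientation: [0.708, 1.447, -0.713]
force: [-0.0, -0.3, -0.1]
opening: 0.0402
```

```bash
python3 - <<'E'
from h import *
from plant import optics
s=show(); go((.581,.149,.16),-10,s); go((.581,.149,.16),-100,s)
c=optics.read_camera("wrist"); im=c["frame"][:,:,::-1].copy()
cv2.imwrite("pics/w12.png",im)
E
```

```text
t 20.73 pos [ 0.5729 -0.3935  0.1647] q [-0.67  0.41  1.26 -0.    1.47  0.24] F [-0.  -0.3 -0.1] op 0.0402 jaw -52.2 tilt 0.005
-> (0.581, 0.149, 0.16) -10 shift [  0.22  33.88 -42.37] rot [-42.2   0.3   0.2] q6~24
-> (0.581, 0.149, 0.16) -100 shift [  0.22  33.88 -42.37] rot [47.8  0.3 -0.1] q6~114
```

View pics/w12.png

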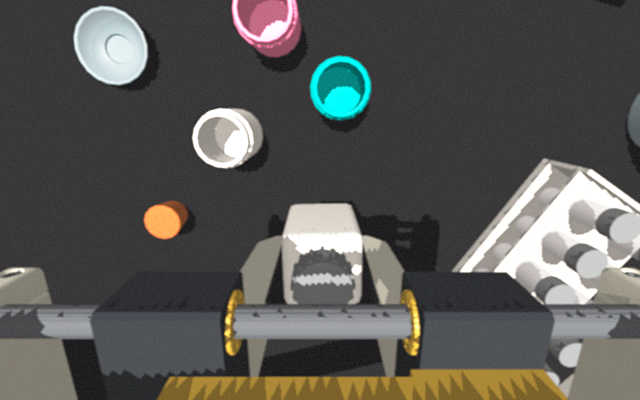

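Request:
jog_arm(
  targets=[
    [-0.5, 3.8, -4.8, -4.5, 0, 0, 0.9],
    [-0.5, 7.6, -9.6, -9, 0, 0, 0.9],
    [-0.5, 11.4, -14.4, -13.5, 0, 0, 0.9],
    [-0.5, 15.2, -19.2, -18, 0, 0, 0.9],
    [-0.5, 19, -24, -22.5, 0, 0, 0.9],
  ],
)

```text
t: 21.4
tool_pos: [0.5798, -0.0885, 0.1795]
orientation: [0.396, 1.513, -0.411]
force: [0.6, 0.0, -1.5]
opening: 0.0398
```

```bash
python3 - <<'E'
from h import *
s=show(); go((.581,.149,.15),-10,s)
E
```

```text
t 21.40 pos [ 0.5798 -0.0885  0.1795] q [-0.23  0.1   1.6  -0.01  1.43  0.29] F [ 0.6  0.  -1.5] op 0.0398 jaw -29.6 tilt 0.022
-> (0.581, 0.149, 0.15) -10 shift [  2.61  20.73 -11.68] rot [-19.6   1.2   0.5] q6~24
```

Request:
jog_arm(
  targets=[
    [0, 5.2, -2.9, -5, 0, 0, 0.9],
    [0, 10.4, -5.8, -10, 0, 0, 0.9],
    [0.5, 15.6, -8.7, -15, 0.5, 0.2, 0.9],
    [1.5, 20.7, -11.7, -19.6, 1.2, 0.5, 0.9],
    [2.5, 20.7, -11.7, -19.6, 1.2, 0.5, 0.9],
  ],
)

```text
t: 22.02
tool_pos: [0.5805, 0.153, 0.152]
orientation: [0.134, 1.566, -0.13]
force: [-0.3, -0.6, -0.2]
opening: 0.0402
```

```bash
python3 - <<'E'
from h import *
from plant import optics
s=show(); go((.581,.149,.04),-10,s)
c=optics.read_camera("wrist"); im=c["frame"][:,:,::-1].copy()
for C in (circ(.6035,.2564,.029,.014),rect(.581,.149,.068,.068,np.radians(-10),.014),rect(.4966,.276,.094,.064,np.radians(-11.3),.014)):
    cv2.polylines(im,[np.round(proj(c,C)).astype(int)],False,(0,0,255),1)
cv2.imwrite("pics/w13.png",im)
E
```

```text
t 22.02 pos [0.5805 0.153  0.152 ] q [0.17 0.17 1.57 0.   1.4  0.34] F [-0.3 -0.6 -0.2] op 0.0402 jaw -9.6 tilt 0.003
-> (0.581, 0.149, 0.04) -10 shift [11.2  -0.42  0.12] rot [ 0.4  0.  -0.1] q6~24
```

View pics/w13.png

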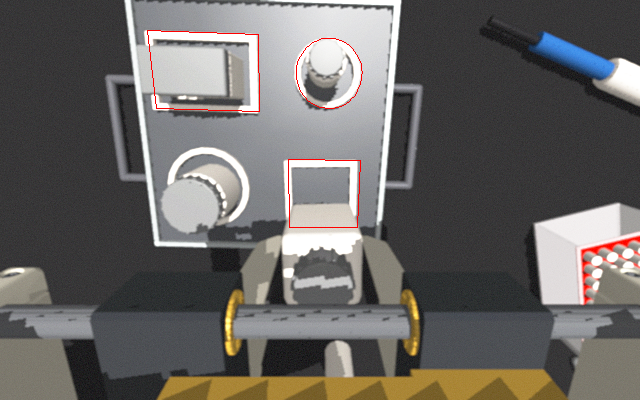

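Request:
jog_arm(
  targets=[
    [4, -0.4, -0.1, 0.4, 0, 0, 0.9],
    [8, -0.4, -0.1, 0.4, 0, 0, 0.9],
    [10.6, -0.4, -0.1, 0.4, 0, 0, 0.9],
    [11, -0.4, -0.1, 0.4, 0, 0, 0.9],
    [11, -0.4, -0.1, 0.4, 0, 0, 0.9],
  ],
)

```text
t: 22.7
tool_pos: [0.5786, 0.1459, 0.041]
orientation: [0.141, 1.567, -0.14]
force: [-0.5, 0.8, -0.3]
opening: 0.0398
```

Request:
jog_arm(
  targets=[
    [0.3, 0, -0.1, 0, 0, 0, 0.9],
    [0.5, 0, -0.1, 0, 0, 0, 0.9],
    [0.5, 0, -0.1, 0, 0, 0, 0.9],
  ],
)

```text
t: 23.08
tool_pos: [0.5791, 0.1458, 0.0388]
orientation: [0.141, 1.564, -0.14]
force: [-3.4, -2.5, 11.8]
opening: 0.0399
```

Request:
jog_arm(
  targets=[
    [-0.1, 0, 0, 0, 0, 0, 0.5],
    [-0.1, 0, 0, 0, 0, 0, 0.35],
    [-0.1, 0, 0, 0, 0, 0, 0.35],
    [-6, 0, 0, 0, 0, 0, 0.35],
    [-12, 0, 0, 0, 0, 0, 0.35],
  ],
)

```text
t: 23.7
tool_pos: [0.5776, 0.1457, 0.1587]
orientation: [0.141, 1.567, -0.141]
force: [1.5, -0.2, -0.3]
opening: 0.0601
```

```bash
python3 - <<'E'
from h import *
s=show(); go((.42,-.1,.28),-20,s)
E
```

```text
t 23.70 pos [0.5776 0.1457 0.1587] q [ 0.16  0.15  1.57 -0.    1.42  0.34] F [ 1.5 -0.2 -0.3] op 0.0601 jaw -10.3 tilt 0.001
-> (0.42, -0.1, 0.28) -20 shift [-12.11 -26.99 -11.14] rot [ 9.7 -0.   0. ] q6~7
```

Request:
jog_arm(
  targets=[
    [-5, -4, -1, 2, 0, 0, 0.2],
    [-10, -10, -3, 4, 0, 0, 0],
    [-12, -16, -6, 6, 0, 0, 0],
    [-12, -21.5, -8.5, 8, 0, 0, 0],
    [-12, -27, -13, 9.7, 0, 0, 0],
  ],
)

```text
t: 24.32
tool_pos: [0.4233, -0.0765, 0.2787]
orientation: [0.273, 1.553, -0.275]
force: [1.1, 0.3, 0.4]
opening: 0.0931
```

Request:
jog_arm(
  targets=[
    [0, 0, -4, 0, 0, 0, 0],
    [0, 0, -6, 0, 0, 0, 0],
    [0, 0, -6, 0, 0, 0, 0],
  ],
)

```text
t: 24.7
tool_pos: [0.3666, -0.0559, 0.2789]
orientation: [0.274, 1.551, -0.275]
force: [0.7, -0.5, 0.4]
opening: 0.0929
```

```bash
python3 - <<'E'
from h import *
from plant import optics
show()
import pickle
t,s=optics.read_camera("top"),optics.read_camera("side")
pickle.dump((t,s),open("cams2.pkl","wb"))
cv2.imwrite("pics/topE.png",t["frame"][:,:,::-1]); cv2.imwrite("pics/sideE.png",s["frame"][:,:,::-1])
def draw(c,box,f,name,L):
    u0,v0,u1,v1=box
    im=cv2.resize(c["frame"][v0:v1,u0:u1,::-1],None,fx=f,fy=f,interpolation=cv2.INTER_CUBIC)
    for C in L:
        p=((proj(c,C)-[u0,v0]+.5)*f-.5)
        cv2.polylines(im,[np.round(p*8).astype(int)],False,(0,0,255),1,cv2.LINE_AA,3)
    cv2.imwrite(name,im)
r=np.radians
L=[circ(.475,.172,.0235,.07),circ(.602,.258,.012,.084),circ(.5785,.146,.014,.078),rect(.5785,.146,.04,.04,r(-10),.062),rect(.497,.276,.064,.034,r(-11.3),.066)]
draw(t,(130,160,270,305),4,"pics/eB.png",L); draw(s,(205,85,325,180),5,"pics/eT.png",L)
E
```

```text
t 24.70 pos [ 0.3666 -0.0559  0.2789] q [-0.29 -0.54  1.96 -0.    1.72  0.06] F [ 0.7 -0.5  0.4] op 0.0929 jaw -20.0 tilt 0.002
```

View pics/topE.png

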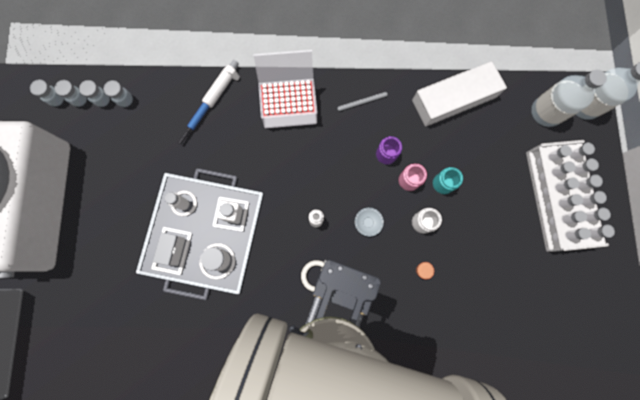

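View pics/eB.png

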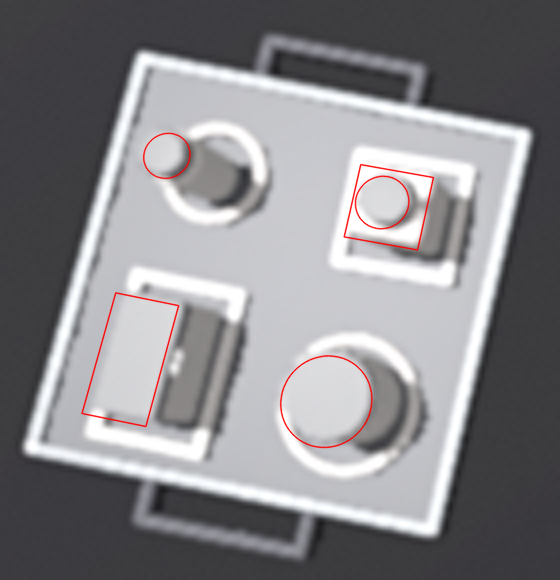

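View pics/sideE.png

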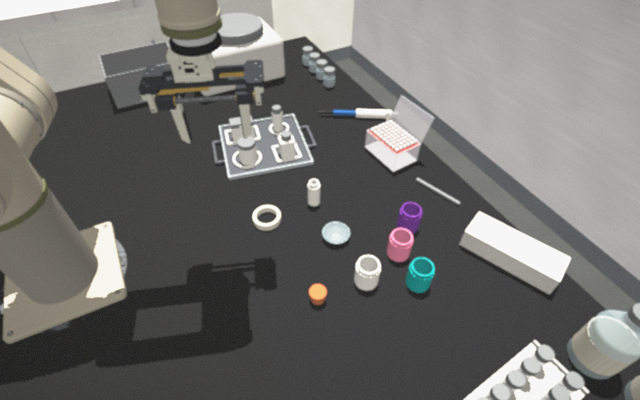

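View pics/eT.png

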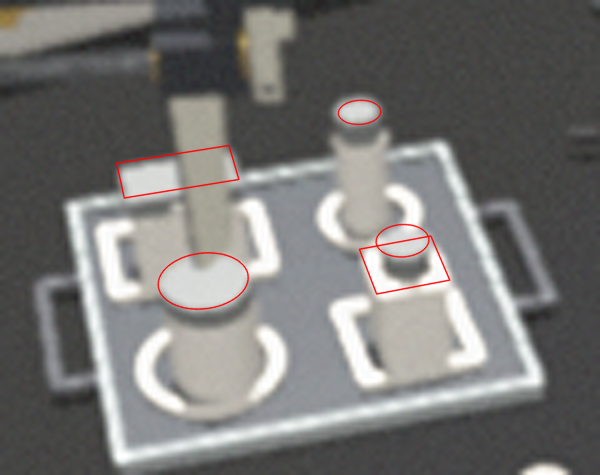

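The final views show all four containers upright in their holders. Each top outline matches the height of a container standing on the tray plate, in both views. The open bottle at (316,218) and open jar at (427,220) have not moved, and the arm touches nothing. I hand in.

```bash
python3 - <<'E'
from plant import ticket
print(ticket.close_job())
E
```

```text
the job is handed in; nothing more can be done
None
```

All four closed containers stand in their own holders on the tray, and the job was handed in at about 25 s of the 112 s allowed. I placed the oblong case, the wide jar, the slim bottle and the square bottle, in that order.

- **Placement:** In the final top and side pictures, the outlines drawn at the release positions lie within about 2 mm of the containers' tops, at the height of a container resting on the tray plate. Each container looks upright and sits inside its holder's rim.
- **Look-alikes:** The open jar at (427,220) and the open slim bottle at (316,218) are at the same top-view pixels as at the start.
- **Robot:** The gripper was open and clear of everything when I handed in.
- **Disagreements:** The wrist camera put the large ring and the square frame 3–4 mm away from my first estimates. The square bottle was set down about 3 mm from the centre I aimed at. Both are inside the 16 mm tolerance.
- **Partly hidden view:** In the last side view a finger covered part of the case, so its check rests mainly on the top view.

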